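Seat a turned plug in the glue-up press and hold it under the plunger

TASK

From the drilled wooden rack take the medium plug (head as tall as it is wide, not the wide flat one or the slim tall one) and seat it fully, taper down, in the spring-loaded metal cup of the glue-up press, and let go of it. Then swing the press arm round against its stop so that the plunger stands over the plug, push the plunger's knob down until the cup has sunk about 6 mm, half of its 12 mm travel, and keep it pressed: the job finishes with you still holding the knob down at that depth. Leave the other two plugs and the other loose things where they are.

Things in the scene. Friction and masses are not known exactly. Their poses are not given: they have to be found in the camera images.
- plug: the medium dark-wood plug to be used: cylindrical head 34 mm diameter and 32 mm tall with a flat top, above a taper 35 mm long (20 mm diameter at the tip, 27 mm at the shoulder under the head); total height 67 mm, about 70 g. Origin at the centre of the tip's underside, z up along its axis. It starts standing taper down in one of the rack's three holes, shoulder resting on the rack's top, so the whole 32 mm head is above the rack.
- plug_shoulder (a point): on the plug's axis at the shoulder (underside of the head), 35 mm above the tip and 32 mm below the flat top
- rack: fixed light-wood block 210 x 70 x 42 mm (x, y, z) with three vertical 31 mm through holes 68 mm apart in a row along its x axis (at x = -68, 0, +68 mm). Origin at the centre of its underside. Any of the three plugs may be in any hole; a grasp that closes along the rack's y axis stays clear of the neighbours.
- plug_wide: wrong plug, to be left alone: same taper, wide flat head 52 mm diameter, 14 mm tall; origin at the tip's underside
- plug_slim: wrong plug, to be left alone: same taper, a thin 34 mm collar 5 mm thick, and above it a slim head 20 mm diameter, 45 mm tall; origin at the tip's underside
- jig: the fixed glue-up press: dark steel base plate 250 x 110 x 16 mm. Origin on the table surface under the cup's axis; the plate reaches from x = -65 to +185 mm. On its x axis, 120 mm from the cup in +x, stands the steel column that carries the swing arm.
- cup_rim (a point): centre of the mouth of the aluminium cup (outside diameter 52 mm, straight bore 30 mm, 44 mm deep), at its flat rim, 75 mm above the table when up. The plug is seated when its shoulder rests on this rim; its flat top is then 32 mm above the rim. A grey guide ring, 72 mm outside diameter, surrounds the cup up to 46 mm above the table.
- cup (a joint): how far the cup is pressed down, m: 0 up, 0.012 bottomed. Spring 900 N/m with preload: with the seated plug in it, it starts to sink at about 2 N and takes about 7 N at 6 mm; returns when released
- swing_arm (a joint): angle of the swing arm about the vertical column, rad: 0 against its stop with the plunger exactly over the cup, growing counter-clockwise seen from above; starts parked at 1.0 to 1.6. Moves with light friction (about 1 N at the plunger) and stays where left. At 0 the arm points along the jig's -x. The arm is a grey bar 20 mm wide, top 163 mm (at the outer end) to underside 143 mm above the table.
- column_axis (a point): on the swing arm's vertical pivot axis, 163 mm above the table, 120 mm horizontally from the plunger's axis; the column and hub top stand up to 176 mm above the table
- plunger: the vertical plunger in the outer end of the swing arm; origin at the centre of the underside of its rubber foot (28 mm diameter, 12 mm high), 121 mm above the table when up, so 14 mm above the seated plug's top. It slides straight down up to 30 mm against a weak return spring (about 2 N at the top, 4 N at 25 mm) and comes up when released; pressing the cup to 6 mm takes 20 mm of plunger movement and about 10 N in all.
- knob_top (a point): centre of the top face of the plunger's black knob (32 mm diameter, 26 mm tall), 229 mm above the table when up; the knob's underside is then 40 mm above the arm's end. It can be gripped by its sides or pushed from above.
- glue: white bottle, 48 mm diameter, 120 mm tall, bystander; origin under its base
- driver: screwdriver lying on the table, bystander; origin below the middle
- brush: brush lying on the table, bystander; origin below the middle
- disc: black turned disc, 72 mm diameter, 30 mm tall, bystander; origin under its base
- ferrule: brass ring 44 mm diameter, 25 mm tall, bystander; origin under its base

How it is judged:
By the outcome, as a careful person would: the job done as asked, in the order asked, and still so for the second after the job is handed in, while the arm keeps its last pose, push and grip.
It also fails if it takes over 58 s, if anything falls off the work surface, if the arm or the gripper's body presses on something with over 40 N, if the wrist force passes 120 N, or if a joint passes its speed limit or range.

ROBOT

A 6-joint arm with a two-finger parallel gripper is mounted at the origin on the work surface. World frame = base frame: x ahead of the robot, y to its left, z up, the work surface at z = 0. Lengths are in m, angles in rad, forces in N, time in s.
With the tool pointing down it reaches from about 0.375 to 0.75 m from the base axis. Payload 9 kg.
Tool frame: the origin (TCP) lies at the very end of the fingers, on their centre line; the grasp point (between the pads) lies 19 mm behind it (env.tcp_to_grasp is the z of the grasp point in the tool frame, in m); z points along the fingers, y is the line along which they close (so a half turn about z gives the same grasp; the last joint's range is limited). The gripper opens to 85 mm and grips with 20 to 120 N. Pads are 22 mm wide; open, the fingers measure 114 mm over their backs; the gripper's body (76 mm by 85 mm) begins 54 mm behind the grasp point. The pads swing forward as they close: fully open they stand 13 mm farther back than shut.
Start: joints at [0.949, 0.104, 0.097, 1.564, 0, 1.353], TCP at [0.236, 0.552, 0.231] pointing down, gripper open.
Joint ranges: [-2.99, 2.99], [-0.84, 1.86], [-1.1, 1.16], [-1.84, 2.11], [-1.51, 1.56], [-3.14, 3.14]. Speed limits (rad/s): [2.22, 2.22, 2.57, 3.14, 3.14, 3.14].

INTERFACE

Orientations are given as a rotation vector (axis times angle).
In Python, from rig import env gives the robot as it stands. The module is installed in compiled form; this text tells all that it offers.
- The arm moves only by the tool apply_moves, never from a script. Its argument "increments" is a list of rows, each a list of 2 entries, a list of its own where there are three numbers: the shift along the tool's x, y, z in m, then the turn about the tool's z in rad. A call has 1 to 5 rows; each row shifts and turns the commanded pose from where the row before left it, along the tool's axes as they then stand; what a row does not reach is not made up. A row lasts 1/12 s, in which the tool goes at most 41.7 mm and 7.16 degrees, less where a joint would pass 70% of its speed; a pose out of reach is approached as far as the arm can. A call is refused whole if a number of a shift passes 0.0417 or a number of a turn 0.125, either way. A call with a gripper value outside its range is refused whole. "hand" is the closure in counts, from 0 (fully open) to 255 (shut), set as the call begins (left out, the last holds). The fingers move at their own pace and stop on an object; the grip force is fixed at half the most. Time passes only in rows, so rows that do not move let the fingers close. It gives the time, the measured TCP pose, the force, the opening and the grip force at its end, in the units of the state.
- env.state(): the state, without advancing time (a new reading comes with each control period).
- env.read_camera(name): name is "scene" or "top" or "wrist"; returns a dict with "image" (420x560x3 uint8, red, green, blue), "depth" (420x560 float32, m along the optical axis (not along the pixel's ray), 0 where there is no reading), "camera_matrix" (3x3 intrinsics, pixels), "R" (3x3) and "t" (3): a world point X has camera coordinates R X + t; the wrist camera has in their place "hand_eye" (4x4, takes a point from camera to tool coordinates, whose origin is the TCP and whose axes are the flange's). Camera axes: x right, y down, z forward; pixel columns grow to the right and rows downward; lengths in m; the calibration is good to about 2 mm. A picture is of the moment at which its call begins: read the wrist's pose just before it.
- env.hand_in(): hands the job in; it is judged then, once.
Trained networks look in a picture, given as the dict that the camera call returned (one of the last four; its "shot" number tells which), for a name from the list of things; names that differ only in an ending like _2 or _b are one class to them, and where a whole thing is asked for, a point or a joint stands for the part that bears it (a point fixed in the world has none). Each returns a list of dicts, best first, with "conf" (0 to 1); they miss things now and then, are a little off and sometimes report something else, mostly with a low value. They report only what shows in the picture. A call takes as long as a camera call.
- env.regions_of(picture, query): "mask" (420x560 bool, what is visible of it) and "centre" ([column, row] in pixels, amid what is visible of it).
The state is a dict: "time_s": time; "qpos": joint angles; "joint_vel": joint speeds; "effort": joint torques, N m; "tcp_pos": TCP position; "eef_rot": TCP orientation; "force": force on the tool from outside, world axes, zero at the start; "wrist_torque": the same for the moment, N m; "width": opening from 0.0 (shut) to 1.0 (fully open); "gripper_force": force on a finger pad.
Only numpy, scipy, OpenCV 4.12 (cv2) and the standard library are available. Lean on these libraries where they do the work, as an engineer would, in place of code of your own. Each camera call takes 0.05 s, during which the arm holds its last target. There are 200 camera calls.

## Working session

There is one attempt and no reset: what is moved stays moved. The work goes in short steps, Python scripts to look and compute and a tool call to move; the robot and the scene stay as the last step left them, time stands still between calls to the robot, and variables do not carry over. Pictures are saved under pics/ and viewed, at most 10 in all, crops included, and the job is handed in when it is done.

Besides the shell and the picture viewer there is one more tool, called after ">>>" by a JSON object that holds its "method" and its "body", one argument or row to a line. apply_moves: Moves the arm, as the interface text tells. Its arguments: {"type":"object","properties":{"increments":{"type":"array","items":{"type":"array"}},"hand":{"type":"number"}},"required":["increments"]}

```bash
mkdir -p pics
cat > h.py <<'E'
import numpy as np, cv2
from rig import env
from scipy.spatial.transform import Rotation as Ro
def pts(p,mask,st=None):
    K=p["camera_matrix"];d=p["depth"];v,u=np.nonzero(mask&(d>0));z=d[v,u]
    X=np.stack([(u-K[0,2])*z/K[0,0],(v-K[1,2])*z/K[1,1],z],1)
    if "R" in p: return (X-p["t"])@p["R"]
    H=p["hand_eye"];X=X@H[:3,:3].T+H[:3,3]
    return X@Ro.from_rotvec(st["eef_rot"]).as_matrix().T+st["tcp_pos"]
def save(p,n): cv2.imwrite("pics/"+n,p["image"][:,:,::-1])
E
python3 - <<'E'
from h import *
np.set_printoptions(precision=4,suppress=True)
s=env.state();print(s, env.tcp_to_grasp, Ro.from_rotvec(s["eef_rot"]).as_matrix())
ims=[]
for c in("scene","top"):
    p=env.read_camera(c);save(p,c+"0.png")
    for q in("plug","plug_wide","plug_slim","rack","cup_rim","swing_arm","plunger","knob_top","jig","glue"):
        for r in env.regions_of(p,q)[:2]:
            X=pts(p,r["mask"])
            if len(X)<5: continue
            zt=np.percentile(X[:,2],95);T=X[X[:,2]>zt-.006]
            print(c,q,round(r["conf"],2),r["centre"],"top",zt,"med",np.median(T,0),"mid",(T.min(0)+T.max(0))/2)
E
```

```text
{'time_s': 0.0, 'qpos': array([0.9493, 0.1047, 0.0965, 1.5639, 0.    , 1.3531]), 'joint_vel': array([-0.0009, -0.0005,  0.0006,  0.0003, -0.0008,  0.001 ]), 'effort': array([ -0.0011, -55.6935,  50.3649,   0.0169,  -0.0004,  -0.    ]), 'tcp_pos': array([0.2356, 0.5515, 0.2305]), 'eef_rot': array([-0.6299, -3.0772,  0.0019]), 'force': array([-0.4373, -0.3854, -0.1147]), 'wrist_torque': array([-0.0112, -0.0017, -0.0511]), 'gripper_force': 0.0, 'width': 1.0010313126515464} -0.0187 [[-0.9196  0.3929 -0.0008]
 [ 0.3929  0.9196 -0.0011]
 [ 0.0003 -0.0013 -1.    ]]
scene plug 0.74 [236.6, 282.9] top 0.11996812095315687 med [0.8007 0.0471 0.1196] mid [0.8009 0.0469 0.1194]
scene plug 0.48 [369.5, 286.1] top 0.07664940428901187 med [0.523  0.2761 0.0736] mid [0.5244 0.2755 0.0743]
scene plug_wide 0.82 [394.4, 274.1] top 0.05852435116366571 med [0.4598 0.3    0.0557] mid [0.4601 0.2997 0.0577]
scene plug_slim 0.58 [347.1, 294.3] top 0.09294527557347015 med [0.5878 0.2537 0.0916] mid [0.5872 0.2535 0.0916]
scene rack 0.55 [361.4, 292.9] top 0.04440326753885079 med [0.5455 0.2757 0.0418] mid [0.
[... 1486 characters left out ...]
3  0.277  0.0774]
top cup_rim 0.47 [316.4, 247.2] top 0.07980254049540575 med [ 0.4947 -0.1479  0.077 ] mid [ 0.4985 -0.1494  0.0793]
top swing_arm 0.76 [342.1, 207.6] top 0.22894244194905072 med [ 0.6049 -0.259   0.2279] mid [ 0.6054 -0.2584  0.2287]
top plunger 0.68 [355.2, 205.4] top 0.2327372483457011 med [ 0.6059 -0.2593  0.2294] mid [ 0.6062 -0.2577  0.2304]
top plunger 0.48 [197.5, 233.8] top 0.07965130520564079 med [0.5227 0.2735 0.0769] mid [0.5211 0.2748 0.0775]
top knob_top 0.68 [352.6, 208.6] top 0.23273154083225073 med [ 0.6059 -0.2593  0.2294] mid [ 0.6062 -0.2577  0.2304]
top glue 0.71 [264.4, 161.4] top 0.12221008447912768 med [0.7998 0.0453 0.1206] mid [0.7994 0.0455 0.1222]
```

Run:
```python
import cv2
a=cv2.imread("pics/top0.png")[90:330,120:440];cv2.imwrite("pics/topc.png",cv2.resize(a,None,fx=2.5,fy=2.5))
```

```text
(no output)
```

View pics/topc.png

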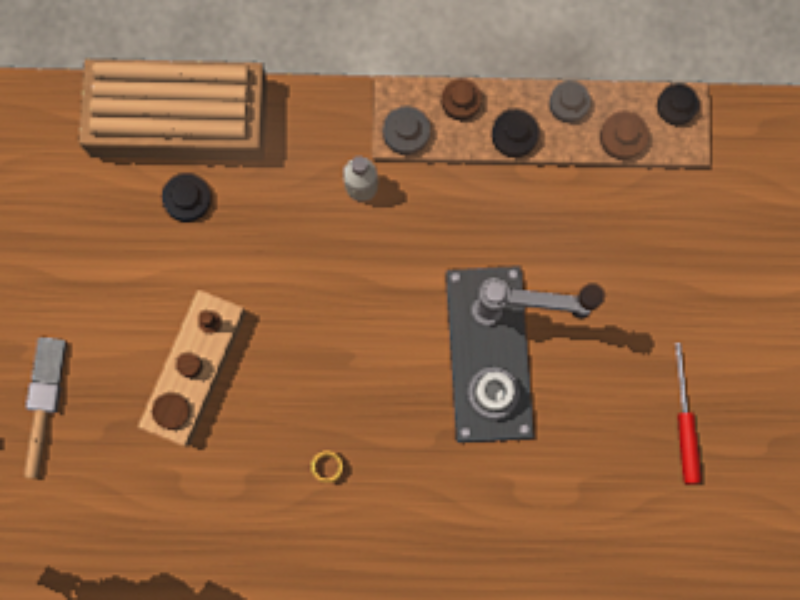

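View pics/scene0.png

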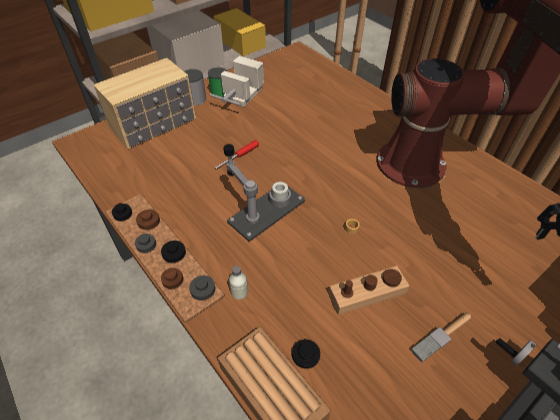

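The plug is in the middle hole: (190,365) in the crop, (370,282) in the scene view. The cup is at (495,393), the column at (492,295) and the knob at (590,296). The measurements agree with the given sizes, so I'm moving over the plug.

>>> {"method": "apply_moves", "body": {
  "increments": [
    [[-0.037,-0.014,0],0],
    [[-0.037,-0.014,0],0],
    [[-0.037,-0.014,0],0],
    [[-0.037,-0.014,0],0],
    [[-0.037,-0.014,0],0]
  ]
}}

```text
time_s: 1.52
tcp_pos: [0.3793, 0.4134, 0.2314]
eef_rot: [0.629, 3.078, 0.001]
force: [0.0, 0.5, -0.1]
width: 1.0
gripper_force: 0.0
```

>>> {"method": "apply_moves", "body": {
  "increments": [
    [[-0.037,-0.014,0],0],
    [[-0.037,-0.014,0],0],
    [[-0.037,-0.014,0],0],
    [[-0.037,-0.014,0],0],
    [[-0.03,-0.01,0],-0.045]
  ]
}}

```text
time_s: 1.93
tcp_pos: [0.5178, 0.2817, 0.2314]
eef_rot: [0.563, 3.09, -0.0]
force: [-0.4, 0.2, -0.6]
width: 0.996
gripper_force: 0.0
```

>>> {"method": "apply_moves", "body": {
  "increments": [
    [[0,0,0],0],
    [[0,0,0],0]
  ]
}}

```text
time_s: 2.1
tcp_pos: [0.5171, 0.2827, 0.231]
eef_rot: [-0.565, -3.09, 0.0]
force: [-0.3, 0.6, -0.4]
width: 1.0
gripper_force: 0.0
```

```bash
cat > lookplug.py <<'E'
from h import *
np.set_printoptions(precision=4,suppress=True)
s=env.state();p=env.read_camera("wrist");save(p,"w1.png")
M=Ro.from_rotvec(s["eef_rot"]).as_matrix()
print(s["tcp_pos"],M)
X=pts(p,p["depth"]>0,s)
m=(abs(X[:,2]-.074)<.007)&(np.hypot(X[:,0]-.523,X[:,1]-.2755)<.035);T=X[m]
print(len(T),np.median(T,0),(T.min(0)+T.max(0))/2,np.ptp(T,axis=0))
for q in("plug","plug_slim","plug_wide","rack"):
  for r in env.regions_of(p,q)[:2]:
    Y=pts(p,r["mask"],s);print(q,r["conf"],r["centre"],np.percentile(Y[:,2],95),np.median(Y,0))
    if q=="plug":
        c=(T.min(0)+T.max(0))/2;print("tool delta",(c-s["tcp_pos"])@M)
E
python3 lookplug.py
```

```text
[0.5171 0.2827 0.231 ] [[-0.9353  0.3539 -0.0005]
 [ 0.3539  0.9353 -0.    ]
 [ 0.0005 -0.0002 -1.    ]]
849 [0.5201 0.2769 0.0749] [0.5211 0.2762 0.0723] [0.0332 0.0338 0.0105]
plug 0.91 [276.2, 195.0] 0.07597731176433414 [0.5184 0.2778 0.0748]
tool delta [-0.0061 -0.0046  0.1587]
plug_slim 0.64 [273.6, 252.5] 0.09369911438726437 [0.579  0.2546 0.065 ]
rack 0.72 [279.6, 179.8] 0.044369894210096836 [0.5127 0.2775 0.0431]
```

View pics/w1.png

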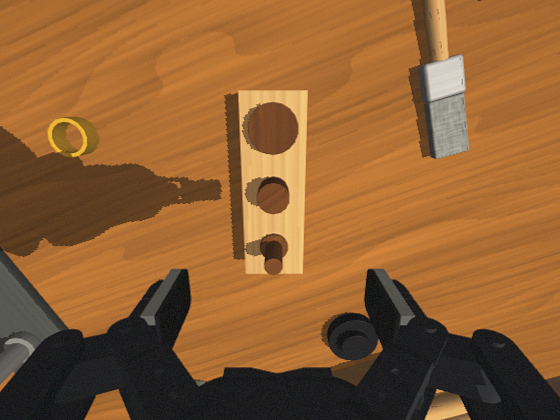

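The wrist view shows the rack square to the fingers and the plug at about (273,195). I'll correct by (-6, -4.5) mm, descend and grip.

>>> {"method": "apply_moves", "body": {
  "increments": [
    [[-0.006,-0.0045,0.02],0],
    [[0,0,0.035],0],
    [[0,0,0.035],0],
    [[0,0,0.035],0],
    [[0,0,0.03],0]
  ]
}}

```text
time_s: 2.77
tcp_pos: [0.5188, 0.2785, 0.0742]
eef_rot: [-0.558, -3.091, 0.0]
force: [-0.6, 0.0, 0.3]
width: 0.999
gripper_force: 0.0
```

>>> {"method": "apply_moves", "body": {
  "increments": [
    [[0,0,0.015],0],
    [[0,0,0.014],0],
    [[0,0,0],0],
    [[0,0,0],0]
  ]
}}

```text
time_s: 3.1
tcp_pos: [0.5192, 0.2783, 0.0471]
eef_rot: [-0.559, -3.091, 0.001]
force: [0.3, 0.4, 0.2]
width: 1.001
gripper_force: 0.0
```

>>> {"method": "apply_moves", "body": {
  "increments": [
    [[-0.003,-0.001,0],0],
    [[0,0,0],0]
  ]
}}

```text
time_s: 3.27
tcp_pos: [0.5239, 0.2761, 0.049]
eef_rot: [0.56, 3.089, 0.002]
force: [-0.9, 0.8, 0.1]
width: 0.995
gripper_force: 0.0
```

>>> {"method": "apply_moves", "body": {
  "increments": [
    [[0,0,0],0],
    [[0,0,0],0],
    [[0,0,0],0],
    [[0,0,0],0],
    [[0,0,0],0]
  ],
  "hand": 255
}}

```text
time_s: 3.68
tcp_pos: [0.523, 0.2759, 0.0478]
eef_rot: [0.56, 3.09, 0.001]
force: [-0.1, -1.3, 0.6]
width: 0.362
gripper_force: 59.3
```

>>> {"method": "apply_moves", "body": {
  "increments": [
    [[0,0,0],0],
    [[0,0,0],0],
    [[0,0,0],0],
    [[0,0,0],0],
    [[0,0,0],0]
  ]
}}

```text
time_s: 4.1
tcp_pos: [0.523, 0.2759, 0.0478]
eef_rot: [0.561, 3.09, 0.001]
force: [-1.0, 0.3, 5.6]
width: 0.364
gripper_force: 59.3
```

>>> {"method": "apply_moves", "body": {
  "increments": [
    [[0,0,-0.015],0],
    [[0,0,-0.036],0],
    [[0,0,-0.04],0],
    [[0,0,-0.04],0],
    [[0,0,-0.04],0]
  ]
}}

```text
time_s: 4.52
tcp_pos: [0.5218, 0.2756, 0.2194]
eef_rot: [-0.56, -3.09, 0.001]
force: [0.2, -0.8, -1.3]
width: 0.364
gripper_force: 59.5
```

>>> {"method": "apply_moves", "body": {
  "increments": [
    [[-0.0158,-0.035,0],0],
    [[-0.0158,-0.035,0],0],
    [[-0.0158,-0.035,0],0],
    [[-0.0158,-0.035,0],0],
    [[-0.0158,-0.035,0],0]
  ]
}}

```text
time_s: 4.93
tcp_pos: [0.5346, 0.0826, 0.2178]
eef_rot: [-0.56, -3.091, 0.0]
force: [0.8, -0.5, -1.2]
width: 0.362
gripper_force: 59.7
```

>>> {"method": "apply_moves", "body": {
  "increments": [
    [[-0.0158,-0.035,0],0],
    [[-0.0158,-0.035,0],0],
    [[-0.0158,-0.035,0],0],
    [[-0.0158,-0.035,0],0],
    [[-0.0158,-0.035,0],0]
  ]
}}

```text
time_s: 5.35
tcp_pos: [0.5471, -0.1092, 0.2177]
eef_rot: [-0.561, -3.09, -0.0]
force: [0.9, -0.3, -0.5]
width: 0.369
gripper_force: 59.7
```

>>> {"method": "apply_moves", "body": {
  "increments": [
    [[-0.0158,-0.035,0],-0.05],
    [[0,0,0],-0.12],
    [[0,0,0],-0.12],
    [[0,0,0],-0.12],
    [[0,0,0],0]
  ]
}}

```text
time_s: 5.77
tcp_pos: [0.5498, -0.1459, 0.2175]
eef_rot: [0.088, -3.139, -0.001]
force: [-0.7, -0.3, -1.2]
width: 0.371
gripper_force: 59.8
```

>>> {"method": "apply_moves", "body": {
  "increments": [
    [[0,0,0],0],
    [[0,0,0],0]
  ]
}}

```text
time_s: 5.93
tcp_pos: [0.55, -0.1455, 0.2179]
eef_rot: [0.074, -3.14, -0.001]
force: [0.2, 0.3, -0.7]
width: 0.367
gripper_force: 59.8
```

```bash
cat > lookcup.py <<'E'
from h import *
np.set_printoptions(precision=4,suppress=True)
s=env.state();p=env.read_camera("wrist");save(p,"w2.png")
M=Ro.from_rotvec(s["eef_rot"]).as_matrix()
print(s["tcp_pos"],M[:,:2].T,s["width"],s["qpos"])
for r in env.regions_of(p,"cup_rim")[:2]:
    Y=pts(p,r["mask"],s);T=Y[abs(Y[:,2]-.075)<.005]
    print(r["conf"],r["centre"],len(T))
    if len(T)>10:
        rc=cv2.minEnclosingCircle((T[:,:2]*1000).astype(np.float32));print("circ mm",rc,np.median(T[:,2]))
        c=np.r_[np.array(rc[0])/1000,.075];print("tool delta",(c-s["tcp_pos"])@M)
E
python3 lookcup.py
```

```text
[ 0.55   -0.1455  0.2179] [[-0.9989 -0.0474  0.0005]
 [-0.0474  0.9989  0.0004]] 0.36688957054434285 [-0.4885  0.0075 -0.0269  1.537   0.0001 -0.5359]
0.95 [275.3, 137.0] 1694
circ mm ((494.58892822265625, -150.9014434814453), 25.861007690429688) 0.07587271751830181
tool delta [ 0.0556 -0.0028  0.143 ]
```

View pics/w2.png

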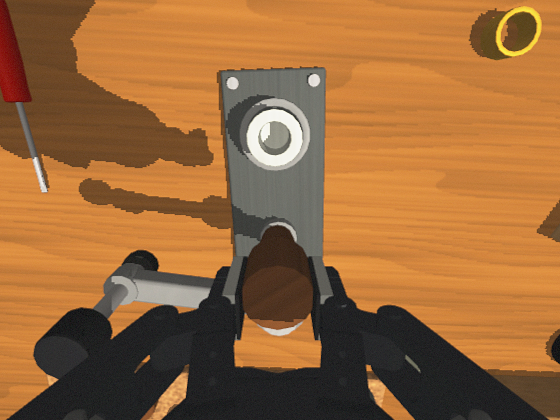

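The cup rim is at (275,137) and the fitted radius is 25.9 mm, against 26 nominal. The plug hangs at (278,280), roughly straight. I'll measure its offset in the hand from the same picture type.

Run:
```python
from h import *
from scipy.optimize import least_squares
np.set_printoptions(precision=4,suppress=True)
s=env.state();p=env.read_camera("wrist")
M=Ro.from_rotvec(s["eef_rot"]).as_matrix()
for r in env.regions_of(p,"plug")[:1]:
    Y=(pts(p,cv2.erode(r["mask"].astype(np.uint8),np.ones((3,3)))>0,s)-s["tcp_pos"])@M
    print(r["conf"],len(Y),Y.min(0),Y.max(0))
    for lo,hi in((-.02,-.005),(-.005,.006),(.006,.015),(.015,.025),(.025,.036)):
        T=Y[(Y[:,2]>lo)&(Y[:,2]<hi)]
        if len(T)<10: continue
        zm=(lo+hi)/2; R=.017 if hi<=.006 else (.0135-(zm-.006)*.1)
        f=least_squares(lambda c:np.hypot(T[:,0]-c[0],T[:,1]-c[1])-R,[0,0],loss="soft_l1",f_scale=.001)
        print(lo,hi,len(T),f.x,np.percentile(T[:,0],98),R)
```

```text
0.6 5347 [-0.0147 -0.015  -0.029 ] [0.0194 0.0152 0.0362]
-0.02 -0.005 798 [0.0013 0.0001] 0.018630995797356605 0.017
-0.005 0.006 340 [0.0012 0.0002] 0.01858770871269399 0.017
0.006 0.015 17 [0.0009 0.0002] 0.014278415757677774 0.013049999999999999
0.015 0.025 134 [0.0012 0.0002] 0.013959413037675387 0.0121
0.025 0.036 111 [0.0013 0.0002] 0.01292827632978311 0.011049999999999999
```

>>> {"method": "apply_moves", "body": {
  "increments": [
    [[0.027,-0.0015,0],0],
    [[0.0274,-0.0015,0],0],
    [[0,0,0.03],0],
    [[0,0,0.03],0],
    [[0,0,0.02],0]
  ]
}}

```text
time_s: 6.55
tcp_pos: [0.4952, -0.1512, 0.1362]
eef_rot: [0.078, -3.14, -0.001]
force: [-0.2, -0.1, -1.6]
width: 0.367
gripper_force: 59.8
```

>>> {"method": "apply_moves", "body": {
  "increments": [
    [[0,0,0],0],
    [[0,0,0],0]
  ]
}}

```text
time_s: 6.72
tcp_pos: [0.4954, -0.1511, 0.138]
eef_rot: [0.08, -3.139, -0.002]
force: [-0.3, -1.1, -1.1]
width: 0.364
gripper_force: 59.7
```

>>> {"method": "apply_moves", "body": {
  "increments": [
    [[0,0,0.012],0],
    [[0,0,0.012],0],
    [[0,0,0.012],0],
    [[0,0,0.008],0],
    [[0,0,0],0]
  ]
}}

```text
time_s: 7.13
tcp_pos: [0.4949, -0.1508, 0.0919]
eef_rot: [0.08, -3.138, -0.003]
force: [-0.6, -0.6, -1.4]
width: 0.361
gripper_force: 59.7
```

>>> {"method": "apply_moves", "body": {
  "increments": [
    [[0,0,0.005],0],
    [[0,0,0.003],0],
    [[0,0,0],0]
  ]
}}

```text
time_s: 7.38
tcp_pos: [0.4959, -0.1514, 0.0859]
eef_rot: [0.08, -3.14, -0.0]
force: [0.1, -0.4, -0.7]
width: 0.365
gripper_force: 59.7
```

>>> {"method": "apply_moves", "body": {
  "increments": [
    [[0,0,0.003],0],
    [[0,0,0],0],
    [[0,0,0],0]
  ]
}}

```text
time_s: 7.63
tcp_pos: [0.496, -0.1515, 0.0834]
eef_rot: [-0.08, 3.14, 0.0]
force: [-0.8, -0.4, -0.9]
width: 0.365
gripper_force: 59.7
```

>>> {"method": "apply_moves", "body": {
  "increments": [
    [[0,0,0.002],0],
    [[0,0,0],0],
    [[0,0,0],0]
  ]
}}

```text
time_s: 7.88
tcp_pos: [0.4961, -0.1515, 0.0814]
eef_rot: [-0.08, 3.14, 0.0]
force: [-0.1, 0.8, -0.5]
width: 0.365
gripper_force: 59.7
```

>>> {"method": "apply_moves", "body": {
  "increments": [
    [[0,0,0.001],0],
    [[0,0,0],0],
    [[0,0,0],0]
  ]
}}

```text
time_s: 8.13
tcp_pos: [0.4962, -0.1515, 0.0805]
eef_rot: [-0.081, 3.14, -0.0]
force: [0.3, 0.1, 2.2]
width: 0.361
gripper_force: 59.8
```

>>> {"method": "apply_moves", "body": {
  "increments": [
    [[0,0,0],0],
    [[0,0,0],0],
    [[0,0,0],0],
    [[0,0,0],0],
    [[0,0,0],0]
  ],
  "hand": 0
}}

```text
time_s: 8.55
tcp_pos: [0.4959, -0.1515, 0.0802]
eef_rot: [0.08, -3.14, -0.0]
force: [0.1, -0.3, -0.4]
width: 0.998
gripper_force: 0.0
```

>>> {"method": "apply_moves", "body": {
  "increments": [
    [[0,0,-0.01],0],
    [[0,0,-0.02],0],
    [[0,0,-0.04],0],
    [[0,0,-0.04],0],
    [[0,0,-0.04],0]
  ]
}}

```text
time_s: 8.97
tcp_pos: [0.4955, -0.1512, 0.2326]
eef_rot: [0.08, -3.141, -0.0]
force: [-0.1, 0.3, 0.7]
width: 1.002
gripper_force: 0.0
```

>>> {"method": "apply_moves", "body": {
  "increments": [
    [[0,0,-0.04],0],
    [[0,0,-0.04],0],
    [[-0.035,0.009,0],0],
    [[-0.035,0.009,0],0],
    [[-0.035,0.009,0],0]
  ]
}}

```text
time_s: 9.38
tcp_pos: [0.601, -0.119, 0.3125]
eef_rot: [-0.079, 3.138, -0.002]
force: [-0.1, -1.2, 0.3]
width: 0.998
gripper_force: 0.0
```

>>> {"method": "apply_moves", "body": {
  "increments": [
    [[0,0,0],-0.12],
    [[0,0,0],-0.12],
    [[0,0,0],-0.12],
    [[0,0,0],-0.12],
    [[0,0,0],-0.12]
  ]
}}

```text
time_s: 9.8
tcp_pos: [0.5995, -0.1191, 0.3109]
eef_rot: [-1.014, 2.973, -0.0]
force: [0.6, 0.5, -0.7]
width: 1.003
gripper_force: 0.0
```

>>> {"method": "apply_moves", "body": {
  "increments": [
    [[0,0,0],-0.12],
    [[0,0,0],-0.12],
    [[0,0,0],-0.12],
    [[0,0,0],-0.12],
    [[0,0,0],-0.12]
  ]
}}

```text
time_s: 10.22
tcp_pos: [0.5994, -0.1191, 0.3111]
eef_rot: [-1.847, 2.541, -0.001]
force: [-0.1, -0.6, -0.4]
width: 1.003
gripper_force: 0.0
```

>>> {"method": "apply_moves", "body": {
  "increments": [
    [[0,0,0],-0.12],
    [[0,0,0],-0.12],
    [[0,0,0],-0.12],
    [[0,0,0],-0.08],
    [[0,0,0],0]
  ]
}}

```text
time_s: 10.63
tcp_pos: [0.5994, -0.1191, 0.3111]
eef_rot: [-2.355, 2.079, -0.001]
force: [-0.0, 0.2, -0.3]
width: 0.998
gripper_force: 0.0
```

```bash
cat > lookknob.py <<'E'
from h import *
np.set_printoptions(precision=4,suppress=True)
s=env.state();p=env.read_camera("wrist");save(p,"w3.png")
M=Ro.from_rotvec(s["eef_rot"]).as_matrix()
print(s["tcp_pos"],M[:,:2].T,s["width"],s["qpos"])
X=pts(p,p["depth"]>0,s)
def circ(n,T):
    if len(T)<10: print(n,len(T));return
    (c,r)=cv2.minEnclosingCircle((T[:,:2]*1000).astype(np.float32));print(n,len(T),c,r,np.median(T,0))
circ("knob",X[(abs(X[:,2]-.229)<.004)&(np.hypot(X[:,0]-.605,X[:,1]+.2585)<.03)])
circ("hub",X[(abs(X[:,2]-.176)<.003)&(np.hypot(X[:,0]-.615,X[:,1]+.14)<.03)])
a=X[(X[:,2]>.15)&(X[:,2]<.168)&(np.hypot(X[:,0]-.61,X[:,1]+.2)<.035)]
print("arm",len(a),np.median(a,0) if len(a) else "")
q=env.read_camera("scene")
Y=pts(q,q["depth"]>0);Y=Y[(np.hypot(Y[:,0]-.495,Y[:,1]+.151)<.03)&(Y[:,2]>.08)]
circ("plug top",Y[Y[:,2]>np.percentile(Y[:,2],95)-.006]) if len(Y) else print("none"); print(np.percentile(Y[:,2],[50,90,98]))
im=np.hstack([p["image"][:, ::1],q["image"][120:330,170:370].repeat(2,0).repeat(2,1)]);cv2.imwrite("pics/w3b.png",cv2.resize(im[:,:,::-1],(800,350)))
E
python3 lookknob.py
```

```text
[ 0.5994 -0.1191  0.3111] [[ 0.1237 -0.9923  0.0002]
 [-0.9923 -0.1237 -0.0004]] 0.9980769550976051 [-0.4099  0.1756  0.3211  1.7158  0.     -2.1048]
knob 1563 (602.5560302734375, -260.5677490234375) 15.847687721252441 [ 0.6022 -0.257   0.2298]
hub 685 (614.1477661132812, -141.69686889648438) 13.841540336608887 [ 0.6141 -0.1424  0.1768]
arm 1760 [ 0.6086 -0.202   0.1628]
plug top 62 (496.8404541015625, -149.95370483398438) 18.331100463867188 [ 0.4948 -0.1497  0.1063]
[0.1036 0.1088 0.1102]
```

View pics/w3b.png

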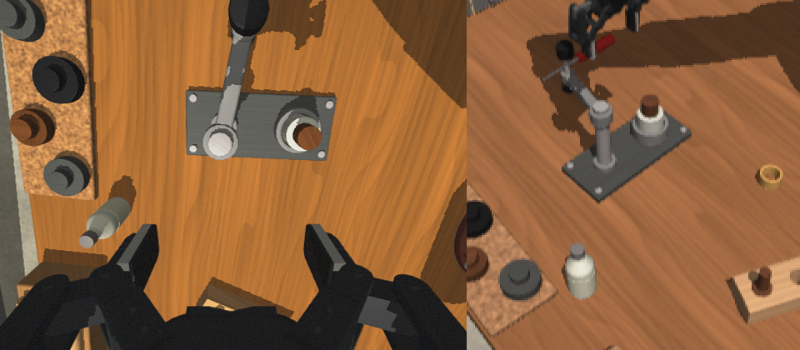

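The scene inset shows the plug standing in the cup with its top at about 0.107, so it is seated. The wrist view shows the hub at (220,140) and the knob at (250,10). Knob to hub is 119.5 mm and hub to cup 120 mm, both matching, and the swing needed is 80°. Next I'll cage the knob.

>>> {"method": "apply_moves", "body": {
  "increments": [
    [[0,0,0],0.111],
    [[0,0,0],0.111],
    [[0.035,-0.004,0],0],
    [[0.035,-0.004,0],0],
    [[0.035,-0.004,0],0]
  ]
}}

```text
time_s: 11.15
tcp_pos: [0.6007, -0.2256, 0.3108]
eef_rot: [-2.104, 2.333, -0.001]
force: [0.4, 0.6, 0.6]
width: 1.002
gripper_force: 0.0
```

>>> {"method": "apply_moves", "body": {
  "increments": [
    [[0.0355,-0.005,0],0],
    [[0,0,0],0],
    [[0,0,0],0]
  ]
}}

```text
time_s: 11.4
tcp_pos: [0.6016, -0.2626, 0.3096]
eef_rot: [2.099, -2.337, -0.002]
force: [0.6, 0.5, 0.7]
width: 0.998
gripper_force: 0.0
```

Run:
```python
from h import *
np.set_printoptions(precision=4,suppress=True)
s=env.state();M=Ro.from_rotvec(s["eef_rot"]).as_matrix()
print(s["tcp_pos"],np.degrees(np.arctan2(M[1,:2],M[0,:2])),(np.array([.6026,-.2606,.196])-s["tcp_pos"])@M)
```

```text
[ 0.6016 -0.2626  0.3096] [-96.1311 173.8689] [-0.002  -0.0009  0.1136]
```

>>> {"method": "apply_moves", "body": {
  "increments": [
    [[-0.002,-0.001,0.02],0],
    [[0,0,0.035],0],
    [[0,0,0.035],0],
    [[0,0,0.023],0],
    [[0,0,0],0]
  ]
}}

```text
time_s: 11.82
tcp_pos: [0.6012, -0.256, 0.1916]
eef_rot: [2.104, -2.331, -0.013]
force: [-0.5, 0.9, -0.9]
width: 1.002
gripper_force: 0.0
```

>>> {"method": "apply_moves", "body": {
  "increments": [
    [[0,0,0],0],
    [[0,0,0],0],
    [[0,0,0],0],
    [[0,0,0],0],
    [[0,0,0],0]
  ],
  "hand": 125
}}

```text
time_s: 12.23
tcp_pos: [0.604, -0.2592, 0.1989]
eef_rot: [-2.105, 2.331, -0.004]
force: [-0.3, -0.1, 0.5]
width: 0.511
gripper_force: 0.0
```

>>> {"method": "apply_moves", "body": {
  "increments": [
    [[0,0.003,0.002],0],
    [[0,0.003,0],0],
    [[-0.0003,0.008,0],0.07],
    [[-0.0006,0.012,0],0.1],
    [[-0.0006,0.012,0],0.1]
  ]
}}

```text
time_s: 12.65
tcp_pos: [0.5659, -0.2506, 0.1951]
eef_rot: [-1.766, 2.597, 0.0]
force: [2.1, 0.2, 0.0]
width: 0.511
gripper_force: 0.7
```

>>> {"method": "apply_moves", "body": {
  "increments": [
    [[-0.0006,0.012,0],0.1],
    [[-0.0006,0.012,0],0.1],
    [[-0.0006,0.012,0],0.1],
    [[-0.0006,0.012,0],0.1],
    [[0,0,0],0]
  ]
}}

```text
time_s: 13.07
tcp_pos: [0.525, -0.2238, 0.1956]
eef_rot: [-1.216, 2.897, 0.001]
force: [-0.8, 0.8, -0.1]
width: 0.51
gripper_force: 0.0
```

```bash
cat > arc.py <<'E'
from h import *
np.set_printoptions(precision=4,suppress=True)
s=env.state();M=Ro.from_rotvec(s["eef_rot"]).as_matrix()
d=s["tcp_pos"][:2]-[.6142,-.1417]
print(s["tcp_pos"],s["force"],"radius",np.hypot(*d),"ang",np.degrees(np.arctan2(d[1],d[0]))%360,"x ang",np.degrees(np.arctan2(M[1,0],M[0,0]))%360,"to cup",(np.array([.4946,-.1509,.196])-s["tcp_pos"])@M)
q=env.read_camera("scene")
Y=pts(q,q["depth"]>0);
for r in env.regions_of(q,"knob_top")[:2]:
    T=pts(q,r["mask"]);print(r["conf"],np.median(T,0))
E
python3 arc.py
```

```text
[ 0.525  -0.2238  0.1956] [-0.8354  0.8189 -0.1277] radius 0.12121511275404954 ang 222.61975277186403 x ang 225.54899811113938 to cup [-0.0307  0.0727 -0.0003]
0.46 [ 0.5329 -0.2176  0.2246]
```

>>> {"method": "apply_moves", "body": {
  "increments": [
    [[-0.0006,0.012,0],0.1],
    [[-0.0006,0.012,0],0.1],
    [[-0.0006,0.012,0],0.1],
    [[-0.0006,0.012,0],0.1],
    [[-0.0006,0.012,0],0.1]
  ]
}}

```text
time_s: 13.58
tcp_pos: [0.4954, -0.1744, 0.1953]
eef_rot: [-0.465, 3.106, -0.001]
force: [0.6, -1.8, 0.2]
width: 0.505
gripper_force: 0.7
```

>>> {"method": "apply_moves", "body": {
  "increments": [
    [[-0.0004,0.008,0],0.07],
    [[-0.0003,0.006,0],0.05],
    [[-0.0003,0.006,0],0.05],
    [[0,0.003,0],0],
    [[0,0,0],0]
  ]
}}

```text
time_s: 14.0
tcp_pos: [0.4912, -0.1514, 0.1953]
eef_rot: [-0.209, 3.135, 0.0]
force: [0.5, 1.1, 0.2]
width: 0.51
gripper_force: 0.0
```

```bash
python3 arc.py
```

```text
[ 0.4912 -0.1514  0.1953] [0.4992 1.1028 0.2002] radius 0.12342953861706041 ang 184.49987388989655 x ang 187.63009363538623 to cup [-0.0035  0.     -0.0007]
0.66 [0.3893 0.0817 0.0133]
0.5 [ 0.4996 -0.1506  0.2097]
```

>>> {"method": "apply_moves", "body": {
  "increments": [
    [[-0.0035,0.002,0],0.055],
    [[0,0.002,0],0],
    [[0,0.002,0],0],
    [[0,0.001,0],0],
    [[0,0,0],0]
  ]
}}

```text
time_s: 14.52
tcp_pos: [0.4937, -0.145, 0.1952]
eef_rot: [0.119, -3.139, 0.003]
force: [-0.1, -5.7, -2.0]
width: 0.509
gripper_force: 3.1
```

>>> {"method": "apply_moves", "body": {
  "increments": [
    [[0,0.001,0],0],
    [[0,0,0],0],
    [[0,0,0],0]
  ]
}}

```text
time_s: 14.77
tcp_pos: [0.4938, -0.1449, 0.1952]
eef_rot: [-0.118, 3.139, -0.005]
force: [0.9, -11.2, -2.8]
width: 0.512
gripper_force: 5.3
```

>>> {"method": "apply_moves", "body": {
  "increments": [
    [[0,0.001,0],0],
    [[0,0,0],0],
    [[0,0,0],0]
  ]
}}

```text
time_s: 15.02
tcp_pos: [0.4938, -0.1448, 0.1952]
eef_rot: [-0.117, 3.139, -0.008]
force: [0.6, -15.4, -4.7]
width: 0.51
gripper_force: 7.6
```

>>> {"method": "apply_moves", "body": {
  "increments": [
    [[0,-0.004,0],0],
    [[0,-0.004,0],0],
    [[0,0,0],0],
    [[0,0,0],0]
  ]
}}

```text
time_s: 15.35
tcp_pos: [0.4941, -0.15, 0.1953]
eef_rot: [-0.117, 3.139, 0.001]
force: [0.4, 0.0, 1.0]
width: 0.51
gripper_force: 0.0
```

Run:
```python
from h import *
np.set_printoptions(precision=4,suppress=True)
s=env.state();p=env.read_camera("wrist");M=Ro.from_rotvec(s["eef_rot"]).as_matrix()
X=pts(p,p["depth"]>0,s)
T=X[(abs(X[:,2]-.229)<.004)&(np.hypot(X[:,0]-.4946,X[:,1]+.1509)<.03)]
print(s["tcp_pos"],s["force"],len(T))
c=cv2.minEnclosingCircle((T[:,:2]*1000).astype(np.float32));print(c,np.median(T,0),(np.r_[np.array(c[0])/1000,.196]-s["tcp_pos"])@M)
```

```text
[ 0.4941 -0.15    0.1953] [0.3804 0.0084 0.9509] 4416
((488.8945007324219, -151.6726531982422), 28.464153289794922) [ 0.4909 -0.1511  0.2299] [ 0.0053 -0.0013 -0.0007]
```

>>> {"method": "apply_moves", "body": {
  "increments": [
    [[0,-0.0005,0],0],
    [[0,0,0],0]
  ]
}}

```text
time_s: 15.57
tcp_pos: [0.4942, -0.1504, 0.1953]
eef_rot: [-0.117, 3.139, 0.0]
force: [0.6, -0.2, -0.4]
width: 0.507
gripper_force: 0.0
```

>>> {"method": "apply_moves", "body": {
  "increments": [
    [[0,0,0],0],
    [[0,0,0],0],
    [[0,0,0],0],
    [[0,0,0],0],
    [[0,0,0],0]
  ],
  "hand": 255
}}

```text
time_s: 15.98
tcp_pos: [0.4943, -0.1509, 0.1955]
eef_rot: [-0.116, 3.139, -0.001]
force: [-1.2, -4.7, 2.4]
width: 0.361
gripper_force: 59.1
```

>>> {"method": "apply_moves", "body": {
  "increments": [
    [[0,0,0],0],
    [[0,0,0],0],
    [[0,0,0],0]
  ]
}}

```text
time_s: 16.23
tcp_pos: [0.4943, -0.1508, 0.1954]
eef_rot: [-0.116, 3.139, -0.001]
force: [-0.7, -5.4, 1.2]
width: 0.357
gripper_force: 59.1
```

>>> {"method": "apply_moves", "body": {
  "increments": [
    [[0,0,0.005],0],
    [[0,0,0.005],0],
    [[0,0,0.002],0],
    [[0,0,0],0],
    [[0,0,0],0]
  ]
}}

```text
time_s: 16.65
tcp_pos: [0.4943, -0.1508, 0.1832]
eef_rot: [-0.116, 3.139, -0.001]
force: [-0.8, -5.2, 2.7]
width: 0.359
gripper_force: 59.3
```

>>> {"method": "apply_moves", "body": {
  "increments": [
    [[0,0,0.002],0],
    [[0,0,0.002],0],
    [[0,0,0],0],
    [[0,0,0],0]
  ]
}}

```text
time_s: 16.98
tcp_pos: [0.4943, -0.1508, 0.1798]
eef_rot: [-0.116, 3.139, -0.001]
force: [-2.6, -4.1, 6.2]
width: 0.359
gripper_force: 59.4
```

>>> {"method": "apply_moves", "body": {
  "increments": [
    [[0,0,0.002],0],
    [[0,0,0],0],
    [[0,0,0],0]
  ]
}}

```text
time_s: 17.23
tcp_pos: [0.4943, -0.1509, 0.178]
eef_rot: [-0.116, 3.139, -0.001]
force: [-2.5, -4.2, 8.4]
width: 0.36
gripper_force: 59.7
```

```bash
cat > fin.py <<'E'
from h import *
np.set_printoptions(precision=4,suppress=True)
s=env.state();print(s["tcp_pos"],s["force"])
q=env.read_camera("scene");im=q["image"]
cv2.imwrite("pics/f%d.png"%q["shot"],cv2.resize(im[130:240,210:340,::-1],None,fx=5,fy=5,interpolation=cv2.INTER_CUBIC))
print("f%d"%q["shot"])
Y=pts(q,q["depth"]>0);d=np.hypot(Y[:,0]-.4946,Y[:,1]+.1509)
R=Y[(d<.0255)&(d>.0185)&(Y[:,2]>.055)&(Y[:,2]<.09)]
print("rim",len(R),np.percentile(R[:,2],[50,75,90,97]))
for c in ("cup_rim",):
  for r in env.regions_of(q,c)[:2]:
    T=pts(q,r["mask"]);print(r["conf"],np.percentile(T[:,2],[50,75,90,97]),np.median(T,0))
E
python3 fin.py
```

```text
[ 0.4943 -0.1509  0.178 ] [-2.5423 -4.1748  8.4305]
f11
rim 68 [0.0708 0.0718 0.0744 0.0824]
0.6 [0.0662 0.0709 0.072  0.0744] [ 0.5072 -0.1339  0.0662]
```

>>> {"method": "apply_moves", "body": {
  "increments": [
    [[0,0,0.0015],0],
    [[0,0,0.001],0],
    [[0,0,0],0],
    [[0,0,0],0],
    [[0,0,0],0]
  ]
}}

```text
time_s: 17.75
tcp_pos: [0.4944, -0.1509, 0.1759]
eef_rot: [-0.116, 3.139, -0.002]
force: [-3.0, -4.2, 10.8]
width: 0.36
gripper_force: 60.0
```

```bash
python3 fin.py; mv pics/f1[2-9].png pics/fin.png
```

```text
[ 0.4944 -0.1509  0.1759] [-3.0016 -4.1956 10.8169]
f12
rim 70 [0.0687 0.0701 0.0724 0.0807]
0.62 [0.064  0.0689 0.0699 0.0719] [ 0.5099 -0.1354  0.064 ]
0.6 [0.0175 0.0192 0.0207 0.022 ] [0.4939 0.4913 0.0175]
```

View pics/fin.png

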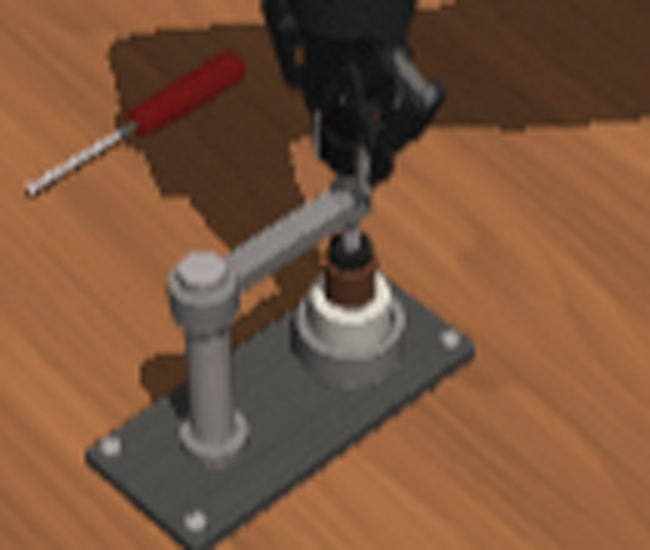

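The picture shows the plunger foot on the seated plug at (350,265) and the cup sunk. Travel of 19.5 mm and a force of 10.8 N both fit about 6 mm of sink, so I'm handing it in.

```bash
python3 -c "
from rig import env
print(env.hand_in())"
```

```text
the job is handed in; nothing more can be done
None
```

The medium plug is seated in the cup and released, the swing arm is against its stop, and I handed the job in still gripping the knob, with the cup sunk about 5.5–6 mm (19.5 mm of plunger travel, 10.8 N) at 17.8 s.

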